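# Power up the bench modules in sequence

### The job

Power up the switch modules in the aluminium carrier: with the closed fingertips press the blue key, then the yellow key, then the red key, each lightly and well down so that it stays in. Never press a later key before its turn, leave the white key up, and do not lift or shift any module or any of the things standing around them.

Things in the scene. Friction and masses are not known exactly. Their poses are not given: they have to be found in the camera images.
- carrier: aluminium carrier screwed to the bench: open tray, 148 mm (its x) by 220 mm (its y), walls 4 mm thick and 16 mm high, floor 4 mm thick, divided into 2 x 3 square pockets 68 mm wide, centres at x = -36 or +36 mm and y = -72, 0 or +72 mm; origin at the centre of its underside. Which thing stands in which pocket varies
- blue_module: loose square switch module with the blue key, about 0.18 kg: black block with a green circuit board on top, 62 x 62 mm and 27 mm high, with a grey bezel 32 mm square that rises to 31 mm; origin at the centre of its underside, which rests on a pocket's floor; z up; presses of more than 25 N would damage it
- blue_key (a joint): travel of the blue key, m: 0 = up (as at the start), 0.012 = fully down. Pushing it down takes 3 N at the top, rising evenly to about 6.6 N at 0.012 (plus slight damping); it then stays at the depth where it is left (from beyond 0.010 it rises back to about 0.010). Beyond 0.012 it meets a stop
- blue_key_top (a point): centre of the top face of the blue key, a round plastic cap 24 mm in diameter at the centre of its module; when up, its top is 49 mm above the module's underside (53 mm above the bench), fully down 37 mm above the underside; it moves with the key
- yellow_module: loose square switch module with the yellow key, about 0.18 kg: black block with a green circuit board on top, 62 x 62 mm and 27 mm high, with a grey bezel 32 mm square that rises to 31 mm; origin at the centre of its underside, which rests on a pocket's floor; z up; presses of more than 25 N would damage it
- yellow_key (a joint): travel of the yellow key, m: 0 = up (as at the start), 0.012 = fully down. Pushing it down takes 3 N at the top, rising evenly to about 6.6 N at 0.012 (plus slight damping); it then stays at the depth where it is left (from beyond 0.010 it rises back to about 0.010). Beyond 0.012 it meets a stop
- yellow_key_top (a point): centre of the top face of the yellow key, a round plastic cap 24 mm in diameter at the centre of its module; when up, its top is 49 mm above the module's underside (53 mm above the bench), fully down 37 mm above the underside; it moves with the key
- red_module: loose square switch module with the red key, about 0.18 kg: black block with a green circuit board on top, 62 x 62 mm and 27 mm high, with a grey bezel 32 mm square that rises to 31 mm; origin at the centre of its underside, which rests on a pocket's floor; z up; presses of more than 25 N would damage it
- red_key (a joint): travel of the red key, m: 0 = up (as at the start), 0.012 = fully down. Pushing it down takes 3 N at the top, rising evenly to about 6.6 N at 0.012 (plus slight damping); it then stays at the depth where it is left (from beyond 0.010 it rises back to about 0.010). Beyond 0.012 it meets a stop
- red_key_top (a point): centre of the top face of the red key, a round plastic cap 24 mm in diameter at the centre of its module; when up, its top is 49 mm above the module's underside (53 mm above the bench), fully down 37 mm above the underside; it moves with the key
- white_module: loose square switch module with the white key, about 0.18 kg: black block with a green circuit board on top, 62 x 62 mm and 27 mm high, with a grey bezel 32 mm square that rises to 31 mm; origin at the centre of its underside, which rests on a pocket's floor; z up; presses of more than 25 N would damage it
- white_key (a joint): travel of the white key, m: 0 = up (as at the start), 0.012 = fully down. Pushing it down takes 3 N at the top, rising evenly to about 6.6 N at 0.012 (plus slight damping); it then stays at the depth where it is left (from beyond 0.010 it rises back to about 0.010). Beyond 0.012 it meets a stop
- white_key_top (a point): centre of the top face of the white key, a round plastic cap 24 mm in diameter at the centre of its module; when up, its top is 49 mm above the module's underside (53 mm above the bench), fully down 37 mm above the underside; it moves with the key
- flux_jar: amber glass jar with a black lid, 38 mm wide and 46 mm high, loose in a pocket; origin at the centre of its underside
- capacitor: dark grey can capacitor, 31 mm in diameter, 43 mm high, standing loose in a pocket; origin at the centre of its underside
- wire_spool: steel-coloured wire spool, 64 mm in diameter and 44 mm high, loose beside the carrier; origin at the centre of its underside
- cleaner_bottle: white bottle with a red cap, 54 mm in diameter and 130 mm high, loose beside the carrier; origin at the centre of its underside
- screwdriver: screwdriver with an orange handle, 180 mm long, lying on the bench at the carrier's far side; its x runs from the handle to the tip
- mug: blue mug, 76 mm in diameter and 85 mm high, on the bench to the left, on the near side of the carrier; origin at the centre of its underside
Mind the look-alikes: they are no part of the job. Leave any orange look-alike of the red_module alone.

How it is judged (in metres and radians):
On the way, in this order (a step that is already met when the one before it is completed fails the run):
1. the blue key is pressed down more than 4 mm and stays (value of joint blue_key above 0.004 m and not (value of joint yellow_key above 0.004 m) and not (value of joint red_key above 0.004 m)), for 0.2 s.
2. the yellow key is pressed down more than 4 mm and stays (value of joint yellow_key above 0.004 m and not (value of joint red_key above 0.004 m)), for 0.2 s.
3. the red key is pressed down more than 4 mm and stays (value of joint red_key above 0.004 m), for 0.2 s.
At the end, for the whole second after the job is handed in: the blue, yellow and red keys are each more than 4 mm down (of 12 mm), the white key is less than 2 mm down, all four modules lie flat (within 0.1 rad) within 10 mm of where they started, and the other things within 20 mm of where they started (value of joint each of blue_key, yellow_key, red_key above 0.004 m and value of joint white_key below 0.002 m and distance of each of blue_module, yellow_module, red_module, white_module from where it was at the start of the episode below 0.01 m and angle between each of blue_module, yellow_module, red_module, white_module's own z axis and vertical below 0.1 rad and distance of each of flux_jar, capacitor, wire_spool, cleaner_bottle, screwdriver, mug from where it was at the start of the episode below 0.02 m); the robot touches nothing.
It fails at once if a key is pressed before its turn (3 mm down or more while the one before it is less than 4 mm down) ((value of joint yellow_key above 0.003 m and not (value of joint blue_key above 0.004 m)) or (value of joint red_key above 0.003 m and not (value of joint blue_key above 0.004 m)) or (value of joint red_key above 0.003 m and not (value of joint yellow_key above 0.004 m))).
It fails at once if the white key is pressed (2 mm or more) (value of joint white_key above 0.002 m).
It fails at once if a module is pressed with more than 25 N (contact force between any of the fingers, the arm and blue_module above 25 N or contact force between any of the fingers, the arm and yellow_module above 25 N or contact force between any of the fingers, the arm and red_module above 25 N or contact force between any of the fingers, the arm and white_module above 25 N).
It fails at once if a module is lifted or shifted by more than 10 mm (distance of any of blue_module, yellow_module, red_module, white_module from where it was at the start of the episode above 0.01 m).
It fails at once if a bystander is lifted or shifted by more than 20 mm (distance of any of flux_jar, capacitor, wire_spool, cleaner_bottle, screwdriver, mug from where it was at the start of the episode above 0.02 m).
It also fails if it takes over 38 s, if anything falls off the work surface, if the arm or the gripper's body presses on something with over 40 N, if the wrist force passes 120 N, or if a joint passes its speed limit or range.

### The arm

A 6-joint arm with a two-finger parallel gripper is mounted at the origin on the work surface. World frame = base frame: x ahead of the robot, y to its left, z up, the work surface at z = 0. Lengths are in mm, angles in degrees, forces in N, time in s.
With the tool pointing down it reaches from about 400 to 825 mm from the base axis. Payload 7 kg.
Tool frame: the origin (TCP) lies on the centre line of the jaws, within the pads' length; the fingertips stand 8 mm ahead of it and the grasp point (between the pads) lies 11 mm behind it; x points along the fingers, y is the direction in which the jaws open and shut, and the axes are right-handed (so a half turn about x gives the same grasp; the last joint's range is limited). The gripper opens to 85 mm and grips with 20 to 120 N. Pads are 22 mm wide; open, the fingers measure 114 mm over their backs; the gripper's body (76 mm by 85 mm) begins 54 mm behind the grasp point. The pads swing forward as they close: fully open they stand 13 mm farther back than shut.
Start: joints at [-52.706, 20.546, 0.682, 0, -70.136, -16.507], TCP at [239.526, -631.049, 239.302] pointing down, gripper open.
Joint ranges: [-176.03, 176.03], [-82.01, 121.73], [-58.28, 71.71], [-173.87, 95.51], [-174.79, -0.11], [-173.66, 173.66]. Speed limits (degrees/s): [136.94, 136.94, 172.46, 180, 180, 180].

### API

Orientations are given as [roll, pitch, yaw] about the fixed x, y, z axes, in that order (R = Rz(yaw) Ry(pitch) Rx(roll)).
In Python, from rig import r gives the robot as it stands. The module is installed in compiled form; this text tells all that it offers.
- The arm moves only by the tool send_rows, never from a script. Its argument "rows" is a list of rows, each an object of numbers: "tx", "ty", "tz": the shift along the tool's x, y, z in cm; "rx", "ry", "rz": the turn, a rotation vector about the tool's x, y, z in degrees. A call has 1 to 12 rows; each row shifts and turns the commanded pose from where the row before left it, along the tool's axes as they then stand; what a row does not reach is not made up. A row lasts 1/10 s, in which the tool goes at most 50 mm and 8.59 degrees, less where a joint would pass 70% of its speed; a pose out of reach is approached as far as the arm can. A call with a gripper value outside its range is refused whole. "hand" is the opening, from 0 (shut) to 1 (fully open), set as the call begins (left out, the last holds). The fingers move at their own pace and stop on an object; the grip force is fixed at half the most. Time passes only in rows, so rows that do not move let the fingers close. It gives the time, the measured TCP pose, the force and the opening at its end, in the units of the state.
- r.sense(): the state, without advancing time (a new reading comes with each control period).
- r.camera(name): name is "scene" or "top"; returns the picture (384x512x3 uint8, blue, green, red); there is no depth.
- r.camera_params(name): a dict with "vfov" (degrees; the focal length in pixels is half the picture's height over the tangent of half this angle, whatever the lens; pixels are square), "cx", "cy" (the principal point, pixels), "R" (3x3) and "t" (3): a world point X has camera coordinates R X + t. Camera axes: x right, y down, z forward; pixel columns grow to the right and rows downward; lengths in mm; the calibration is good to about 2 mm. A picture is of the moment at which its call begins. camera_params takes no time and is no camera call.
- r.close_job(): hands the job in, once; it reports no verdict.
The state is a dict: "time_s": time; "qpos": joint angles; "dq": joint speeds; "effort": joint torques, N m; "ee_pos": TCP position; "tcp_rot": TCP orientation; "force": force on the tool from outside, world axes, zero at the start; "ft_torque": the same for the moment, N m; "gripper_width": finger opening in mm.
Only numpy, scipy, OpenCV 4.12 (cv2) and the standard library are available. Lean on these libraries where they do the work, as an engineer would, in place of code of your own. Each camera call takes 0.05 s, during which the arm holds its last target. There are 200 camera calls.

## Working session

There is one attempt and no reset: what is moved stays moved. The work goes in short steps, Python scripts to look and compute and a tool call to move; the robot and the scene stay as the last step left them, time stands still between calls to the robot, and variables do not carry over. Pictures are saved under pics/ and viewed, about 8 in all and at most 12, crops included, and the job is handed in when it is done.

Besides the shell and the picture viewer there is one more tool, called after "Call:" as name([rows], argument=value, ...), one row to a line, values as JSON. send_rows: Moves the arm, as the interface text tells. Its arguments: {"type":"object","properties":{"rows":{"type":"array"},"hand":{"type":"number"}},"required":["rows"]}

```bash
mkdir -p pics
python3 - <<'E'
from rig import r
import cv2,json
for n in("top","scene"):
    cv2.imwrite(f"pics/{n}0.png",r.camera(n)); p=r.camera_params(n); print(n,p)
print(r.sense())
E
```

```text
top {'vfov': 53.96970911144231, 'cx': 254.33060479138652, 'cy': 193.65258347127582, 'R': array([[-0.01117156, -0.99970147, -0.02172962],
       [-0.99688706,  0.012831  , -0.07779171],
       [ 0.0780473 ,  0.02079292, -0.9967328 ]]), 't': array([ 73.03882535, 523.2929278 , 863.75995611])}
scene {'vfov': 43.225204229246096, 'cx': 263.50760727351457, 'cy': 188.33639013823444, 'R': array([[-0.73187546,  0.68140994, -0.00622865],
       [ 0.48372733,  0.513071  , -0.70905995],
       [-0.47996476, -0.52195655, -0.70512069]]), 't': array([ 335.37828494, -221.62329071, 1309.16763717])}
{'time_s': 0.1, 'qpos': array([-5.27073975e+01,  2.05889611e+01,  6.39952039e-01, -1.59537262e-02,
       -7.01338665e+01, -1.65077034e+01]), 'dq': array([-0.06562273,  0.00794775,  0.16738917,  0.09153812, -0.02127487,
       -0.01280826]), 'effort': array([-7.92055334e-05, -5.84766555e+01,  2.94110012e+01,  6.95452183e+00,
       -3.13993034e-03,  1.23509028e-05]), 'ee_pos': array([ 239.37329036, -630.70999532,  238.45160891]), 'tcp_rot': array([ 96.2510178 ,  89.91577788, 117.03048453]), 'force': array([ 0.04181823, -0.55146365,  0.53990357]), 'ft_torque': array([-0.01525123,  0.00840614, -0.00230875]), 'gripper_width': 85.3506681404075}
```

View pics/top0.png

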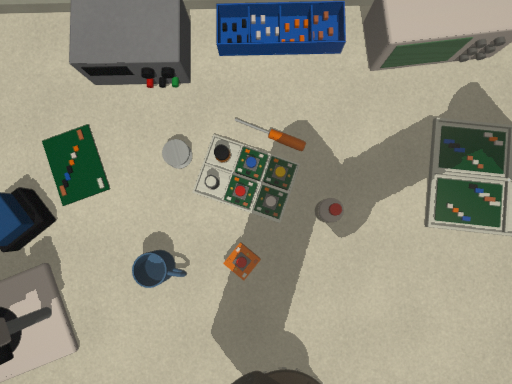

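View pics/scene0.png

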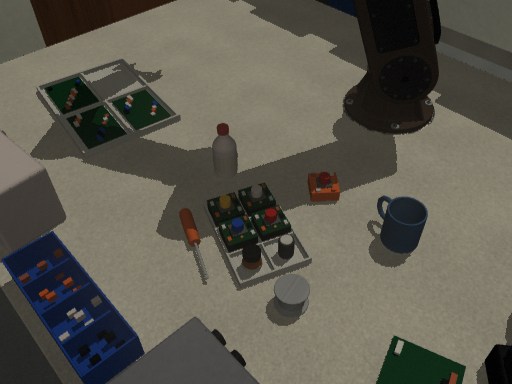

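In the top view the blue key is at (251,163), yellow at (280,172), red at (240,190) and white, in shadow, at (270,201). The bottle cap (335,209) and the orange block's key (242,261) could pass for red, and the flux jar is at (222,152). I choose the four keys on green boards inside the carrier. Next I measure them in both views.

```bash
cat > h.py <<'E'
import numpy as np,cv2
from rig import r
def ray(n,uv):
    p=r.camera_params(n); f=192/np.tan(np.radians(p['vfov']/2)); R=np.array(p['R']);t=np.array(p['t'])
    return -R.T@t, R.T@np.array([(uv[0]-p['cx'])/f,(uv[1]-p['cy'])/f,1])
def plane(n,uv,z):
    c,d=ray(n,uv); return c+d*(z-c[2])/d[2]
def tri(a,b):
    (c1,d1),(c2,d2)=ray('top',a),ray('scene',b)
    s=np.linalg.lstsq(np.c_[d1,-d2],c2-c1,rcond=None)[0]; p,q=c1+s[0]*d1,c2+s[1]*d2
    return (p+q)/2,np.linalg.norm(p-q)
def blob(img,guess,hue,smin,vmin,rad=12):
    h=cv2.cvtColor(img,cv2.COLOR_BGR2HSV).astype(int); dh=abs(h[...,0]-hue); dh=np.minimum(dh,180-dh)
    m=((dh<10)&(h[...,1]>smin)&(h[...,2]>vmin)) if hue>=0 else ((h[...,1]<smin)&(h[...,2]>vmin))
    k=np.zeros(m.shape,np.uint8); cv2.circle(k,guess,rad,1,-1); m=(m&(k>0)).astype(np.uint8)
    n,l,s,c=cv2.connectedComponentsWithStats(m); i=1+s[1:,4].argmax(); return c[i],s[i]
E
python3 - <<'E'
from h import *
T,S=cv2.imread('pics/top0.png'),cv2.imread('pics/scene0.png')
K={'blue':((251,163),(237,226),112,130,50),'yellow':((280,172),(225,202),20,130,50),'red':((240,190),(271,215),0,150,60),'white':((270,201),(257,188),-1,70,70)}
for n,(a,b,h,s,v) in K.items():
    try:
        ca,sa=blob(T,a,h,s,v); cb,sb=blob(S,b,h,s,v); p,e=tri(ca,cb)
        print(n,ca.round(1),sa,cb.round(1),sb,p.round(1),e.round(1),plane('top',ca,53).round(1),plane('scene',cb,53).round(1))
    except Exception as x: print(n,x)
a=cv2.resize(T[125:225,185:305],None,fx=5,fy=5,interpolation=cv2.INTER_CUBIC)
cv2.imwrite('pics/crop1.png',a)
E
```

```text
blue [250.7 161.8] [246 157  10  11  84] [237.  222.1] [232 218  11   9  85] [595.3  72.8  53. ] 1.8 [594.6  73.4  53. ] [595.8  72.2  53. ]
yellow [279.8 171.4] [275 167  11  10  89] [224.6 201.2] [219 195  12  14 129] [572.9   7.   45.8] 1.3 [571.4   7.8  53. ] [577.4  12.1  53. ]
red [239.7 190.4] [235 186  10  10  84] [271.2 211.7] [265 207  15  10  92] [529.3  99.1  54.6] 0.1 [529.4  99.2  53. ] [528.2  98.1  53. ]
white [270.2 201.6] [262 195  17  15 153] [256.2 189.5] [252 185  10  11  66] [504.4  29.5  49.5] 2.6 [503.3  30.4  53. ] [507.6  31.1  53. ]
```

View pics/crop1.png

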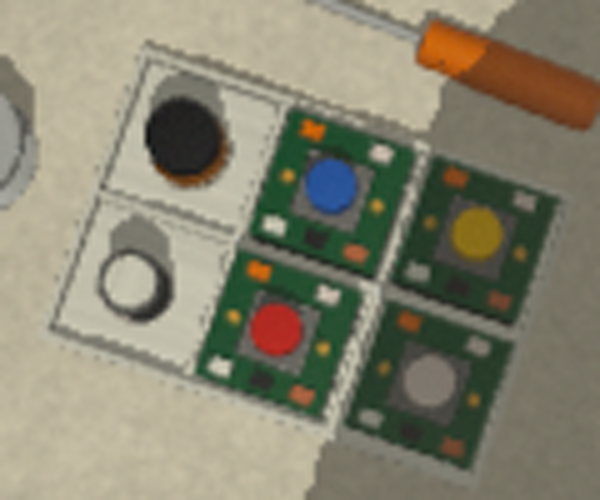

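The crop confirms the choice: four keys on green boards, with blue, yellow, red and white as listed and the jar and capacitor in the two left pockets. Both views agree to about 2 mm for blue and red, and at about 53 mm height. Targets in x, y: blue (595,73), yellow (572,8), red (529,99). White, to avoid, is at (504,30). The tool y axis, about 21° off world y, lines up with the carrier, so no turn is needed. I'll shut the gripper and fly over at z≈239.

Call:
send_rows([
  {"ty": 2.66, "tz": 2.91},
  {"ty": 2.66, "tz": 2.91},
  {"ty": 2.66, "tz": 2.91},
  {"ty": 2.66, "tz": 2.91},
  {"ty": 2.66, "tz": 2.91},
  {"ty": 2.66, "tz": 2.91},
  {"ty": 2.66, "tz": 2.91},
  {"ty": 2.66, "tz": 2.91},
  {"ty": 2.66, "tz": 2.91},
  {"ty": 2.66, "tz": 2.91},
  {"ty": 2.66, "tz": 2.91},
  {"ty": 2.66, "tz": 2.91},
], hand=0)

```text
$.rows[0]: bad value
```

Call:
send_rows([
  {"tx": 0, "ty": 2.6, "tz": 2.9, "rx": 0, "ry": 0, "rz": 0},
  {"tx": 0, "ty": 2.6, "tz": 2.9, "rx": 0, "ry": 0, "rz": 0},
], hand=0)

```text
time_s: 0.3
ee_pos: [274.9, -561.2, 238.0]
tcp_rot: [107.2, 89.9, 127.9]
force: [0.7, 0.3, 1.0]
gripper_width: 59.4
```

Call:
send_rows([
  {"tx": 0, "ty": 3.0, "tz": 3.3, "rx": 0, "ry": 0, "rz": 0},
  {"tx": 0, "ty": 3.0, "tz": 3.3, "rx": 0, "ry": 0, "rz": 0},
  {"tx": 0, "ty": 3.0, "tz": 3.3, "rx": 0, "ry": 0, "rz": 0},
  {"tx": 0, "ty": 3.0, "tz": 3.3, "rx": 0, "ry": 0, "rz": 0},
  {"tx": 0, "ty": 3.0, "tz": 3.3, "rx": 0, "ry": 0, "rz": 0},
  {"tx": 0, "ty": 3.0, "tz": 3.3, "rx": 0, "ry": 0, "rz": 0},
  {"tx": 0, "ty": 3.0, "tz": 3.3, "rx": 0, "ry": 0, "rz": 0},
  {"tx": 0, "ty": 3.0, "tz": 3.3, "rx": 0, "ry": 0, "rz": 0},
  {"tx": 0, "ty": 3.0, "tz": 3.3, "rx": 0, "ry": 0, "rz": 0},
  {"tx": 0, "ty": 3.0, "tz": 3.3, "rx": 0, "ry": 0, "rz": 0},
])

```text
time_s: 1.3
ee_pos: [477.6, -162.4, 239.3]
tcp_rot: [38.5, 90.0, 59.3]
force: [0.7, -0.7, 0.2]
gripper_width: 0.1
```

```bash
cat > d.py <<'E'
import sys
from rig import r
from scipy.spatial.transform import Rotation as Q
s=r.sense(); R=Q.from_euler('xyz',s['tcp_rot'],degrees=True).as_matrix()
for a in sys.argv[1:]:
    t=[float(x) for x in a.split(',')]; print('tool shift cm',(R.T@(t-s['ee_pos'])/10).round(2))
print(R.round(3).tolist(),s['ee_pos'].round(1),s['force'].round(1),s['gripper_width'])
E
python3 d.py 595,73,120
```

```text
tool shift cm [11.93 17.84 19.33]
[[0.0, -0.355, 0.935], [0.0, 0.935, 0.355], [-1.0, 0.0, 0.0]] [ 477.6 -162.4  239.3] [ 0.7 -0.7  0.2] 0.1086622769658056
```

Call:
send_rows([
  {"tx": 0, "ty": 3.0, "tz": 3.22, "rx": 0, "ry": 0, "rz": 0},
  {"tx": 0, "ty": 3.0, "tz": 3.22, "rx": 0, "ry": 0, "rz": 0},
  {"tx": 0, "ty": 3.0, "tz": 3.22, "rx": 0, "ry": 0, "rz": 0},
  {"tx": 0, "ty": 3.0, "tz": 3.22, "rx": 0, "ry": 0, "rz": 0},
  {"tx": 0, "ty": 3.0, "tz": 3.22, "rx": 0, "ry": 0, "rz": 0},
  {"tx": 0, "ty": 2.8, "tz": 3.2, "rx": 0, "ry": 0, "rz": 0},
  {"tx": 3, "ty": 0, "tz": 0, "rx": 0, "ry": 0, "rz": 0},
  {"tx": 4, "ty": 0, "tz": 0, "rx": 0, "ry": 0, "rz": 0},
  {"tx": 4, "ty": 0, "tz": 0, "rx": 0, "ry": 0, "rz": 0},
  {"tx": 3, "ty": 0, "tz": 0, "rx": 0, "ry": 0, "rz": 0},
  {"tx": 1, "ty": 0, "tz": 0, "rx": 0, "ry": 0, "rz": 0},
  {"tx": 0, "ty": 0, "tz": 0, "rx": 0, "ry": 0, "rz": 0},
])

```text
time_s: 2.5
ee_pos: [593.8, 70.2, 87.9]
tcp_rot: [-175.6, 89.8, -154.8]
force: [0.4, -0.2, 0.1]
gripper_width: -0.3
```

```bash
python3 - <<'E'
from h import *
a=r.camera('scene'); cv2.imwrite('pics/s1.png',cv2.resize(a[120:300,170:330],None,fx=3.3,fy=3.3,interpolation=cv2.INTER_CUBIC))
E
python3 d.py 595,73,61
```

```text
tool shift cm [2.86 0.22 0.1 ]
[[-0.0, -0.355, 0.935], [-0.001, 0.935, 0.355], [-1.0, -0.0, -0.0]] [594.9  70.6  89.6] [1.7 1.  0.9] 0.08840174283059454
```

View pics/s1.png

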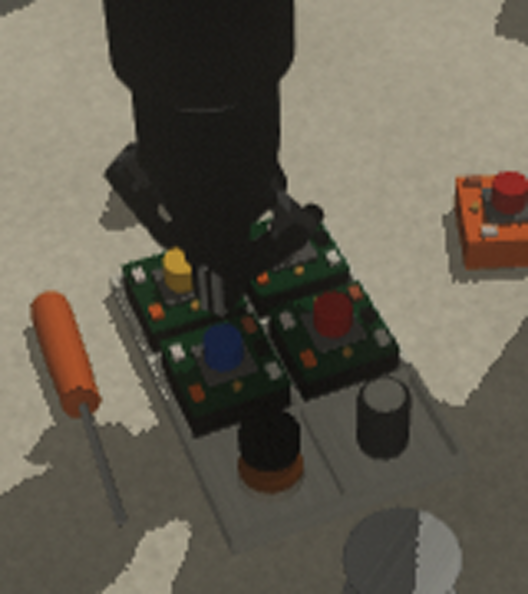

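The closed tips sit just above the blue key, at crop (225,310), with the cap at (223,335). Now a gentle press of about 8 mm.

Call:
send_rows([
  {"tx": 1.0, "ty": 0.2, "tz": 0.1, "rx": 0, "ry": 0, "rz": 0},
  {"tx": 1.0, "ty": 0, "tz": 0, "rx": 0, "ry": 0, "rz": 0},
  {"tx": 0.5, "ty": 0, "tz": 0, "rx": 0, "ry": 0, "rz": 0},
  {"tx": 0.2, "ty": 0, "tz": 0, "rx": 0, "ry": 0, "rz": 0},
  {"tx": 0.2, "ty": 0, "tz": 0, "rx": 0, "ry": 0, "rz": 0},
  {"tx": 0.2, "ty": 0, "tz": 0, "rx": 0, "ry": 0, "rz": 0},
  {"tx": 0.2, "ty": 0, "tz": 0, "rx": 0, "ry": 0, "rz": 0},
  {"tx": 0, "ty": 0, "tz": 0, "rx": 0, "ry": 0, "rz": 0},
  {"tx": 0, "ty": 0, "tz": 0, "rx": 0, "ry": 0, "rz": 0},
])

```text
time_s: 3.45
ee_pos: [595.0, 72.9, 56.3]
tcp_rot: [2.6, 90.0, 23.3]
force: [-1.2, -0.0, 0.7]
gripper_width: 0.2
```

Call:
send_rows([
  {"tx": 0.1, "ty": 0, "tz": 0, "rx": 0, "ry": 0, "rz": 0},
  {"tx": 0.1, "ty": 0, "tz": 0, "rx": 0, "ry": 0, "rz": 0},
])

```text
time_s: 3.65
ee_pos: [595.0, 72.9, 54.6]
tcp_rot: [-7.6, 90.0, 13.1]
force: [-1.2, -0.7, 5.0]
gripper_width: -0.1
```

Call:
send_rows([
  {"tx": 0.1, "ty": 0, "tz": 0, "rx": 0, "ry": 0, "rz": 0},
  {"tx": 0.1, "ty": 0, "tz": 0, "rx": 0, "ry": 0, "rz": 0},
  {"tx": 0, "ty": 0, "tz": 0, "rx": 0, "ry": 0, "rz": 0},
  {"tx": 0, "ty": 0, "tz": 0, "rx": 0, "ry": 0, "rz": 0},
])

```text
time_s: 4.05
ee_pos: [595.0, 72.9, 52.4]
tcp_rot: [-9.1, 90.0, 11.7]
force: [-2.4, -0.6, 4.3]
gripper_width: 0.1
```

Contact is felt at about 5 N, and the key is about 8.5 mm down. I'll lift and move over the yellow key.

Call:
send_rows([
  {"tx": -1, "ty": 0, "tz": 0, "rx": 0, "ry": 0, "rz": 0},
  {"tx": -3, "ty": 0, "tz": 0, "rx": 0, "ry": 0, "rz": 0},
  {"tx": 0, "ty": -1.8, "tz": -1.5, "rx": 0, "ry": 0, "rz": 0},
  {"tx": 0, "ty": -1.8, "tz": -1.5, "rx": 0, "ry": 0, "rz": 0},
  {"tx": 0, "ty": -1.7, "tz": -1.5, "rx": 0, "ry": 0, "rz": 0},
  {"tx": 0, "ty": 0, "tz": 0, "rx": 0, "ry": 0, "rz": 0},
  {"tx": 0, "ty": 0, "tz": 0, "rx": 0, "ry": 0, "rz": 0},
])

```text
time_s: 4.75
ee_pos: [571.9, 7.1, 92.9]
tcp_rot: [-1.7, 89.9, 19.0]
force: [-0.1, 0.4, -1.7]
gripper_width: -0.3
```

```bash
python3 - <<'E'
from h import *
a=r.camera('scene'); cv2.imwrite('pics/s2.png',cv2.resize(a[120:300,170:330],None,fx=3.3,fy=3.3,interpolation=cv2.INTER_CUBIC))
c,s=blob(a,(237,226),112,130,50); print(c,s)
E
python3 d.py 572,8,61
```

```text
[237.24468085 226.27659574] [232 221  11  11  94]
tool shift cm [3.17 0.05 0.01]
[[0.001, -0.355, 0.935], [0.0, 0.935, 0.355], [-1.0, -0.0, 0.001]] [572.1   7.5  92.7] [-0.2 -0.5 -0.5] 0.21288399103250466
```

View pics/s2.png

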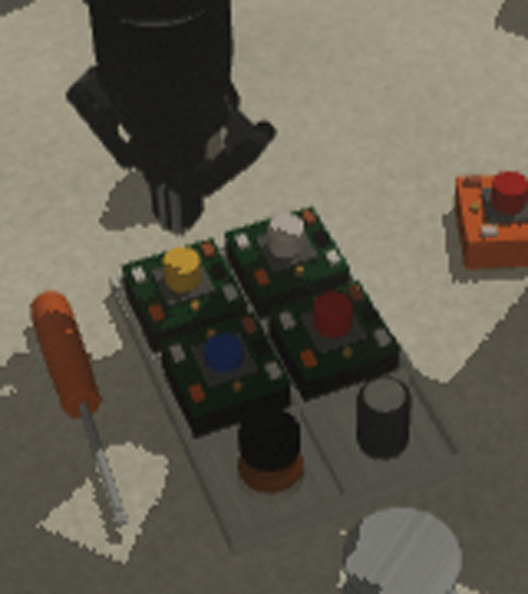

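The blue cap at (223,350) is now visibly lower, and the modules haven't moved. The tips (178,228) stand over the yellow cap (183,253), so I press it.

Call:
send_rows([
  {"tx": 1.5, "ty": 0, "tz": 0, "rx": 0, "ry": 0, "rz": 0},
  {"tx": 1.0, "ty": 0, "tz": 0, "rx": 0, "ry": 0, "rz": 0},
  {"tx": 0.5, "ty": 0, "tz": 0, "rx": 0, "ry": 0, "rz": 0},
  {"tx": 0.2, "ty": 0, "tz": 0, "rx": 0, "ry": 0, "rz": 0},
  {"tx": 0.2, "ty": 0, "tz": 0, "rx": 0, "ry": 0, "rz": 0},
  {"tx": 0.2, "ty": 0, "tz": 0, "rx": 0, "ry": 0, "rz": 0},
  {"tx": 0.2, "ty": 0, "tz": 0, "rx": 0, "ry": 0, "rz": 0},
])

```text
time_s: 5.5
ee_pos: [571.6, 7.5, 54.6]
tcp_rot: [19.7, 90.0, 40.5]
force: [-3.4, 2.2, 5.1]
gripper_width: 0.1
```

Call:
send_rows([
  {"tx": 0.1, "ty": 0, "tz": 0, "rx": 0, "ry": 0, "rz": 0},
  {"tx": 0.1, "ty": 0, "tz": 0, "rx": 0, "ry": 0, "rz": 0},
  {"tx": 0, "ty": 0, "tz": 0, "rx": 0, "ry": 0, "rz": 0},
  {"tx": 0, "ty": 0, "tz": 0, "rx": 0, "ry": 0, "rz": 0},
])

```text
time_s: 5.9
ee_pos: [571.9, 7.4, 52.4]
tcp_rot: [-11.5, 90.0, 9.3]
force: [-1.2, 1.5, 2.4]
gripper_width: -0.0
```

Yellow responds the same way. On to red.

Call:
send_rows([
  {"tx": -1, "ty": 0, "tz": 0, "rx": 0, "ry": 0, "rz": 0},
  {"tx": -3, "ty": 0, "tz": 0, "rx": 0, "ry": 0, "rz": 0},
  {"tx": 0, "ty": 2.5, "tz": -0.2, "rx": 0, "ry": 0, "rz": 0},
  {"tx": 0, "ty": 2.5, "tz": -0.2, "rx": 0, "ry": 0, "rz": 0},
  {"tx": 0, "ty": 2.5, "tz": -0.2, "rx": 0, "ry": 0, "rz": 0},
  {"tx": 0, "ty": 2.5, "tz": -0.2, "rx": 0, "ry": 0, "rz": 0},
  {"tx": 0, "ty": 0, "tz": 0, "rx": 0, "ry": 0, "rz": 0},
  {"tx": 0, "ty": 0, "tz": 0, "rx": 0, "ry": 0, "rz": 0},
])

```text
time_s: 6.7
ee_pos: [528.9, 98.5, 93.0]
tcp_rot: [-3.2, 89.9, 17.7]
force: [-0.5, -0.6, 0.4]
gripper_width: 0.0
```

```bash
python3 - <<'E'
from h import *
a=r.camera('scene'); cv2.imwrite('pics/s3.png',cv2.resize(a[120:300,170:330],None,fx=3.3,fy=3.3,interpolation=cv2.INTER_CUBIC))
c,s=blob(a,(225,202),20,130,50); print(c,s)
E
python3 d.py 529,99,61
```

```text
[224.79090909 202.5       ] [220 197  11  12 110]
tool shift cm [3.18 0.1  0.03]
[[0.001, -0.355, 0.935], [0.0, 0.935, 0.355], [-1.0, -0.0, 0.001]] [529.   98.   92.8] [-0.5 -0.4 -0.6] 0.050196193656338636
```

View pics/s3.png

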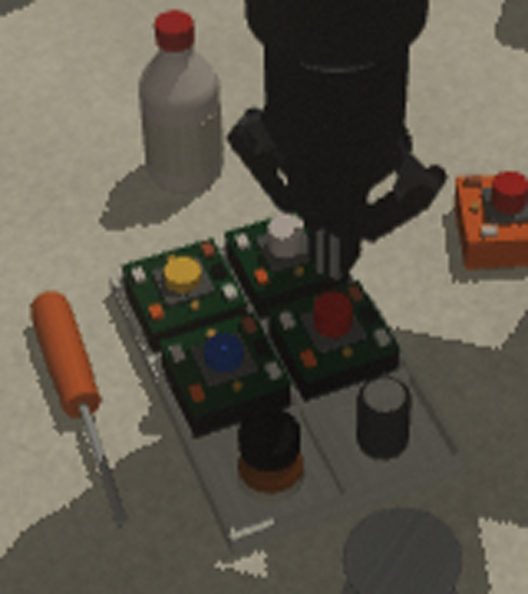

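Yellow (183,270) and blue (223,350) are both down, and white (287,232) is still up. The tips (333,275) stand over red (333,302).

Call:
send_rows([
  {"tx": 1.5, "ty": 0.05, "tz": 0, "rx": 0, "ry": 0, "rz": 0},
  {"tx": 1.0, "ty": 0, "tz": 0, "rx": 0, "ry": 0, "rz": 0},
  {"tx": 0.5, "ty": 0, "tz": 0, "rx": 0, "ry": 0, "rz": 0},
  {"tx": 0.2, "ty": 0, "tz": 0, "rx": 0, "ry": 0, "rz": 0},
  {"tx": 0.2, "ty": 0, "tz": 0, "rx": 0, "ry": 0, "rz": 0},
  {"tx": 0.2, "ty": 0, "tz": 0, "rx": 0, "ry": 0, "rz": 0},
  {"tx": 0.2, "ty": 0, "tz": 0, "rx": 0, "ry": 0, "rz": 0},
])

```text
time_s: 7.45
ee_pos: [528.5, 98.2, 54.6]
tcp_rot: [-64.1, 90.0, -43.3]
force: [-1.1, -3.6, 6.6]
gripper_width: 0.1
```

Call:
send_rows([
  {"tx": 0.1, "ty": 0, "tz": 0, "rx": 0, "ry": 0, "rz": 0},
  {"tx": 0.1, "ty": 0, "tz": 0, "rx": 0, "ry": 0, "rz": 0},
  {"tx": 0, "ty": 0, "tz": 0, "rx": 0, "ry": 0, "rz": 0},
  {"tx": 0, "ty": 0, "tz": 0, "rx": 0, "ry": 0, "rz": 0},
])

```text
time_s: 7.85
ee_pos: [528.7, 98.7, 52.4]
tcp_rot: [13.5, 90.0, 34.3]
force: [-0.7, -1.4, 2.7]
gripper_width: 0.2
```

Call:
send_rows([
  {"tx": -1, "ty": 0, "tz": 0, "rx": 0, "ry": 0, "rz": 0},
  {"tx": -3, "ty": 0, "tz": 0, "rx": 0, "ry": 0, "rz": 0},
  {"tx": -4, "ty": 0, "tz": 0, "rx": 0, "ry": 0, "rz": 0},
  {"tx": -4, "ty": 0, "tz": 0, "rx": 0, "ry": 0, "rz": 0},
  {"tx": -3, "ty": 0, "tz": 0, "rx": 0, "ry": 0, "rz": 0},
  {"tx": 0, "ty": 0, "tz": 0, "rx": 0, "ry": 0, "rz": 0},
  {"tx": 0, "ty": 0, "tz": 0, "rx": 0, "ry": 0, "rz": 0},
])

```text
time_s: 8.55
ee_pos: [528.7, 99.0, 203.5]
tcp_rot: [20.5, 89.8, 41.2]
force: [-0.2, 0.3, -0.3]
gripper_width: 0.0
```

Run:
```python
from h import *
a=r.camera('scene'); cv2.imwrite('pics/s4.png',cv2.resize(a[110:310,170:330],None,fx=3,fy=3,interpolation=cv2.INTER_CUBIC))
for g,h in(((237,226),112),((225,202),20),((271,215),0)): print(blob(a,g,h,130,50))
```

```text
(array([237.14893617, 225.82978723]), array([232, 221,  12,  11,  94], dtype=int32))
(array([224.74545455, 202.5       ]), array([220, 197,  11,  12, 110], dtype=int32))
(array([270.30841121, 216.46728972]), array([265, 211,  12,  12, 107], dtype=int32))
```

View pics/s4.png

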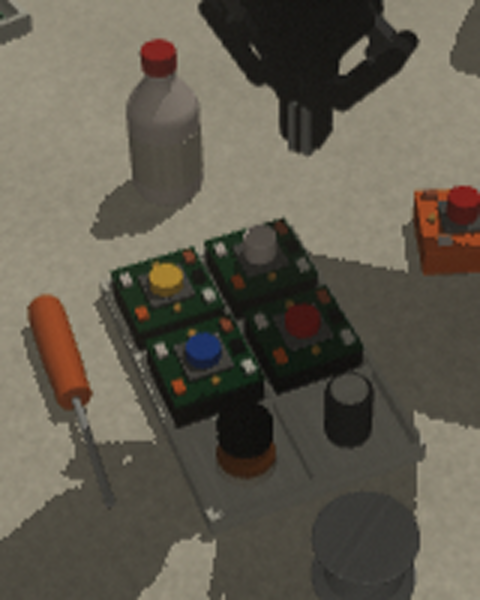

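Blue (203,350), yellow (166,280) and red (303,322) are down, white (260,243) is up, nothing else has moved, and the gripper is clear. I'll hand in.

```bash
python3 -c "
from rig import r
print(r.close_job())"
```

```text
the job is handed in; nothing more can be done
None
```

I pressed the blue, yellow and red keys in that order with the closed fingertips, then lifted clear and handed the job in at about 8.6 s. By fingertip height each key went about 8.5 mm down. The highest vertical force reading was 6.6 N.

The last scene picture shows all three keys down and the white key up. In the picture crop the modules and the surrounding objects have not moved. The mug was outside that crop, but the arm never went near it.

None of the checks failed. The only disagreements were small. The two camera views differed by about 6–7 mm in position for yellow and 4 mm for white, probably because the masks caught the sides of the caps, so I relied on the top view. My first move call was refused because its rows left out some of the six values. Nothing moved, and the moves worked once every row had all six.

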